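# Hold the flow-chamber cover over its base for screwing down

## Robot

A 6-joint arm with a two-finger parallel gripper is mounted at the origin on the work surface. World frame = base frame: x ahead of the robot, y to its left, z up, the work surface at z = 0. Lengths are in m, angles in rad, forces in N, time in s.
With the tool pointing down it reaches from about 0.275 to 0.725 m from the base axis. Payload 5.6 kg.
Tool frame: the origin (TCP) lies between the finger pads; the fingertips stand 17 mm ahead of it and the grasp point (between the pads) lies 2 mm behind it; z points along the fingers, y is the line along which they close (so a half turn about z gives the same grasp; the last joint's range is limited). The gripper opens to 85 mm and grips with 20 to 120 N. Pads are 22 mm wide; open, the fingers measure 114 mm over their backs; the gripper's body (76 mm by 85 mm) begins 54 mm behind the grasp point. The pads swing forward as they close: fully open they stand 13 mm farther back than shut.
Start: joints at [-0.899, 0.255, 0.108, 0, -1.424, -0.285], TCP at [0.207, -0.509, 0.248] pointing down, gripper open.
Joint ranges: [-2.95, 2.95], [-1.21, 1.97], [-1.09, 1.5], [-2.87, 1.71], [-2.94, -0.07], [-3.05, 3.05]. Speed limits (rad/s): [2.57, 2.57, 3.14, 3.14, 3.14, 3.14].

## Interface

Orientations are given as a unit quaternion [w, x, y, z].
In Python, from bench import r gives the robot as it stands. The module is installed in compiled form; this text tells all that it offers.
- The arm moves only by the shell command python3 -m creep 'ROWS' [OPENING]. ROWS is JSON, a list of rows, each an object with "dp": the shift along the tool's x, y, z scaled (see below), a list of three; "twist": the turn, a rotation vector about the tool's x, y, z scaled (see below), a list of three. A call has 1 to 20 rows; each row shifts and turns the commanded pose from where the row before left it, along the tool's axes as they then stand; what a row does not reach is not made up. The controller multiplies each number of a shift by 0.05 m and each number of a turn by 0.15 rad. A row lasts 1/10 s, in which the tool goes at most 50 mm and 8.59 degrees, less where a joint would pass 70% of its speed; a pose out of reach is approached as far as the arm can. A call with a number of a shift or a turn outside -1 to 1 is refused whole. A call with a gripper value outside its range is refused whole. OPENING is the opening, from -1 (shut) to 1 (fully open), set as the call begins (- or left out, the last holds). The fingers move at their own pace and stop on an object; the grip force is fixed at half the most. Time passes only in rows, so rows that do not move let the fingers close. It gives the time, the measured TCP pose, the force, the opening and the grip force at its end, in the units of the state.
- r.get_obs(): the state, without advancing time (a new reading comes with each control period).
- r.capture(name): name is "scene" or "top" or "wrist"; returns the picture (384x512x3 uint8, red, green, blue); there is no depth.
- r.calibration(name): a dict with "mtx" (3x3 intrinsics, pixels), "R" (3x3) and "t" (3): a world point X has camera coordinates R X + t. Camera axes: x right, y down, z forward; pixel columns grow to the right and rows downward; lengths in m; the calibration is good to about 2 mm. The wrist camera is an equidistant fisheye: a pixel r from the principal point sees the ray r / f radians off the axis. A picture is of the moment at which its call begins: read the wrist's pose just before it. calibration takes no time and is no camera call; for the wrist camera it gives the pose at the moment of the call.
- r.sign_off(): hands the job in; it is judged then, once.
The state is a dict: "t": time; "qpos": joint angles; "joint_velocities": joint speeds; "joint_torque": joint torques, N m; "position": TCP position; "tcp_rot": TCP orientation; "wrist_force": force on the tool from outside, world axes, zero at the start; "torque": the same for the moment, N m; "opening": opening from 0.0 (shut) to 1.0 (fully open); "grasp_force": force on a finger pad.
Only numpy, scipy, OpenCV 4.12 (cv2) and the standard library are available. Lean on these libraries where they do the work, as an engineer would, in place of code of your own. Each camera call takes 0.05 s, during which the arm holds its last target. There are 200 camera calls.

## Task

Pick the dark flow-chamber cover up from the steel tray by the port block on its top, gripping it gently (the drilled block cracks if it is squeezed harder than about 60 N), carry it level and hold it over the aluminium chamber base on the heated stage, its four holes lined up with the four threaded holes and its underside about 10 mm clear of the gasket, without ever touching base or stage with it, so that I can start the screws. Finish while holding it there, still: do not set it down or let go; and leave the other things on the bench where they are.

Things in the scene. Friction and masses are not known exactly. Their poses are not given: they have to be found in the camera images.
- cover: Dark acrylic plate 132 x 88 x 8 mm, two slot windows, four 12 mm through holes at x = +-54, y = +-32 mm; on its middle a port block 60 (x) x 18 (y) x 28 mm, its top 36 mm above the plate's underside, a tube fitting jutting 18 mm from each end. Origin: centre of the underside; z up. Loose on the tray, block up, 0.13 to 0.25 kg. Pinch the block along y, below 60 N. Either way round will do.
- cover_grip (a point): On the cover: the middle of the port block, 32 mm above the plate's underside and 4 mm below the block's top, where it may be gripped (fingertips that reach 19 mm lower stay 5 mm above the plate).
- cover_hole0 (a point): On the cover: the centre of the hole at x = -54, y = -32 mm, at the underside.
- cover_hole2 (a point): On the cover: the centre of the far-corner hole at x = +54, y = +32 mm, at the underside.
- stage: The heated stage, fixed to the bench: a white housing 230 (x) x 180 (y) x 42 mm with a display and buttons at its -x end and a steel heating plate, which carries the chamber base with its centre 30 mm to +x of the stage's middle. Origin: centre of its underside, on the bench.
- base: Aluminium block 150 x 100 x 20 mm bolted onto the stage, its top 68 mm above the bench; 6 mm threaded holes at x = +-54, y = +-32 mm (the cover's pattern); in the middle a black gasket frame 94 x 54 mm around a glass slide, 2 mm proud. Origin: centre of its underside; x along its length, z up. The screws pass if the cover's holes are within 3 mm of the threads, seen from above.
- seat (a point): On the chamber base: the centre of the gasket's top plane, 70 mm above the bench and 22 mm above the base's origin, axes as the base's. The cover's underside (its origin) is to hover about 10 mm above this point, 5 to 16 mm will do.
- thread0 (a point): On the base: the mouth of the threaded hole at x = -54, y = -32 mm, on the block's top face.
- thread2 (a point): On the base: the mouth of the far-corner threaded hole at x = +54, y = +32 mm.
- tray: The steel instrument tray that the cover lies on, fixed to the bench: 260 (x) x 180 (y) x 12 mm with a 3 mm floor and walls. Origin: centre of its underside, on the bench. Tray and stage stand one to the left and one to the right of the robot's middle line, either way.
- hex_key: Bystander: an L-shaped steel hex key, 100 mm long, 6 mm thick, lying on the tray beside the cover. Origin: at its underside, 12 mm to the inner side of the long leg's middle.
- screw_boat: Bystander: a white weighing boat 84 x 64 x 14 mm with four steel thumb screws in it, up to 18 mm high. Origin: centre of its underside.
- petri_stack: Bystander: three stacked amber culture dishes, 90 mm across, 45 mm high. Origin: centre of the underside.
- jar_cap: Bystander: a black ring-shaped jar cap 44 mm across, 14 mm high. Origin: centre of its underside.
- tube_rack: Bystander: a pink tube rack 90 (x) x 180 (y) x 28 mm with a few tubes up to 34 mm high. Origin: centre of its underside.
- tip_box: Bystander: a white pipette-tip box with a blue lid, 90 (x) x 124 (y) x 72 mm. Origin: centre of its underside.
- slide_box: Bystander: a clear box of slides, 85 (x) x 100 (y) x 34 mm. Origin: centre of its underside.

How it is judged:
On the way:
1. the cover has been lifted clear of the tray between the fingers (z of cover in the frame of tray above 0.03 m and contact force between cover and tray below 0.1 N and contact force between the fingers and cover above 2 N), for 0.2 s.
At the end, for the whole second after the job is handed in: the cover hangs still in the fingers alone, touching neither stage nor tray nor any other thing, level within 0.06 rad, its underside 5 to 16 mm above the gasket's top and its holes within 3 mm of the threads seen from above (either way round) (((horizontal distance between cover_hole0 and thread0 below 0.003 m and horizontal distance between cover_hole2 and thread2 below 0.003 m) or (horizontal distance between cover_hole0 and thread2 below 0.003 m and horizontal distance between cover_hole2 and thread0 below 0.003 m)) and z of cover in the frame of seat between 0.005 and 0.016 m and angle between cover's own z axis and vertical below 0.06 rad and linear speed of cover below 0.01 m/s and angular speed of cover below 0.1 rad/s and contact force between the fingers and cover above 2 N and contact force between cover and stage below 0.1 N and contact force between cover and tray below 0.1 N and contact force between cover and hex_key below 0.1 N and contact force between cover and screw_boat below 0.1 N and contact force between cover and petri_stack below 0.1 N and contact force between cover and jar_cap below 0.1 N and contact force between cover and tube_rack below 0.1 N and contact force between cover and tip_box below 0.1 N and contact force between cover and slide_box below 0.1 N); the arm keeps its last pose, push and grip.
It fails at once if the cover's block is squeezed with more than 65 N from either side (130 N in sum) (contact force between the fingers and cover above 130 N).
It fails at once if the cover touches the stage or the chamber base (contact force between cover and stage above 1 N).
It fails at once if the cover is tipped by more than 0.5 rad (angle between cover's own z axis and vertical above 0.5 rad).
It fails at once if one of the other things is moved more than 15 mm (distance of any of hex_key, screw_boat, petri_stack, jar_cap, tube_rack, tip_box, slide_box from where it was at the start of the episode above 0.015 m).
It also fails if it takes over 38 s, if anything falls off the work surface, if the arm or the gripper's body presses on something with over 40 N, if the wrist force passes 120 N, or if a joint passes its speed limit or range.

## Working session

There is one attempt and no reset: what is moved stays moved. The work goes in short steps, Python scripts to look and compute and a shell command to move; the robot and the scene stay as the last step left them, time stands still between calls to the robot, and variables do not carry over. Pictures are saved under pics/ and viewed, at most 10 in all, crops included, and the job is handed in when it is done.

```bash
mkdir -p pics
python3 - <<'E'
from bench import r
import cv2,numpy as np
o=r.get_obs(); print({k:np.round(v,3).tolist() for k,v in o.items()})
for n in("scene","top"):
    im=r.capture(n); cv2.imwrite(f"pics/{n}0.png",im[:,:,::-1]); c=r.calibration(n); print(n,{k:np.round(v,4).tolist() for k,v in c.items()})
t=cv2.imread("pics/top0.png"); cv2.imwrite("pics/top0b.png",cv2.resize(t,(800,600),interpolation=cv2.INTER_CUBIC))
E
```

```text
{'t': 0.0, 'qpos': [-0.899, 0.256, 0.107, -0.0, -1.424, -0.285], 'joint_velocities': [-0.0, -0.002, -0.0, -0.001, 0.002, -0.0], 'joint_torque': [-0.0, -38.662, 23.794, 5.365, -0.006, 0.0], 'position': [0.207, -0.509, 0.247], 'tcp_rot': [-0.0, -0.192, 0.981, 0.001], 'wrist_force': [0.19, -0.396, 0.124], 'torque': [0.021, 0.005, -0.019], 'grasp_force': 0.0, 'opening': 0.999}
scene {'mtx': [[430.3534, 0.0, 253.4293], [0.0, 430.3534, 192.6082], [0.0, 0.0, 1.0]], 'R': [[0.8666, 0.4988, -0.0123], [0.3821, -0.6793, -0.6266], [-0.3209, 0.5383, -0.7793]], 't': [-0.4889, -0.1939, 1.2444]}
top {'mtx': [[381.5935, 0.0, 257.78], [0.0, 381.5935, 193.633], [0.0, 0.0, 1.0]], 'R': [[0.0763, -0.9971, -0.0065], [-0.9661, -0.0723, -0.2478], [0.2466, 0.0251, -0.9688]], 't': [-0.058, 0.5914, 0.9499]}
```

View pics/top0b.png

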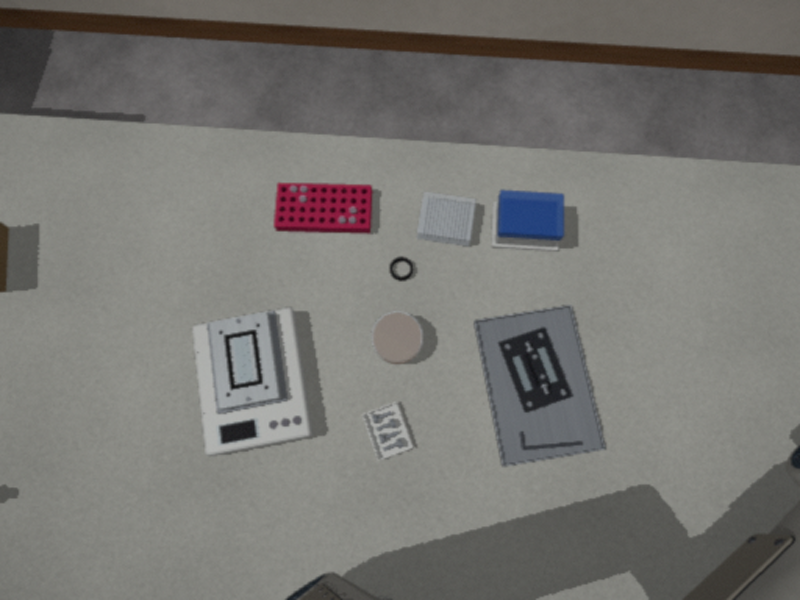

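View pics/scene0.png

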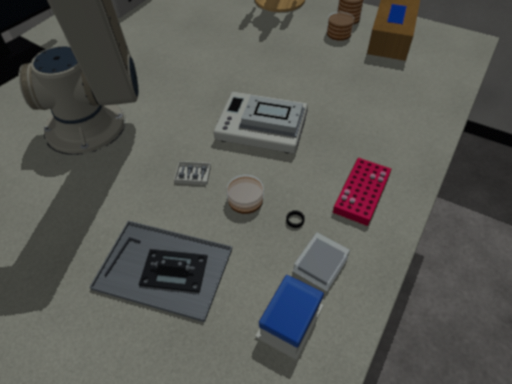

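The top view shows the cover at about (342,236) px native on the tray to the right, with the hex key on the robot side of it. The gasket is at about (155,230) on the stage to the left, and the petri stack and screw boat lie between them. The scene view agrees.

```bash
cat > h.py <<'E'
import numpy as np,cv2
from scipy.spatial.transform import Rotation as Ro
def ray(c,px,name):
    px=np.atleast_2d(px).astype(float); K=c["mtx"]
    x=(px[:,0]-K[0][2])/K[0][0]; y=(px[:,1]-K[1][2])/K[1][1]
    if name=="wrist":
        th=np.hypot(x,y)+1e-12; d=np.c_[x/th*np.sin(th),y/th*np.sin(th),np.cos(th)]
    else: d=np.c_[x,y,np.ones(len(x))]
    R=np.array(c["R"]); return -R.T@np.array(c["t"]), d@R
def plane(c,px,z,name):
    o,d=ray(c,px,name); return o+d*((z-o[2])/d[:,2])[:,None]
def rect(pts):
    (cx,cy),(w,h),a=cv2.minAreaRect((pts[:,:2]*1000).astype(np.float32))
    if w<h: w,h,a=h,w,a+90
    return np.round([cx,cy,w,h,(a+90)%180-90],1)
def Rt(o):
    q=o["tcp_rot"]; return Ro.from_quat([q[1],q[2],q[3],q[0]])
E
python3 - <<'E'
from h import *; from bench import r
for n,rois in(("top",{"cover":(310,200,375,270,.011),"gasket":(138,206,175,253,.07)}),("scene",{"cover":(132,240,214,300,.011),"gasket":(248,97,298,122,.07)})):
    im=cv2.imread(f"pics/{n}0.png"); c=r.calibration(n)
    for k,(a,b,e,f,z) in rois.items():
        g=im[b:f,a:e].max(2); 
        for th in (60,80):
            m=(g<th).astype(np.uint8); cs,_=cv2.findContours(m,cv2.RETR_EXTERNAL,cv2.CHAIN_APPROX_NONE)
            q=max(cs,key=cv2.contourArea)[:,0]+[a,b]
            print(n,k,th,rect(plane(c,q,z,n)))
im=cv2.imread("pics/top0.png")
a=im[190:280,300:390]; b=im[190:290,115:205]
cv2.imwrite("pics/c.png",np.hstack([cv2.resize(a,(390,390),interpolation=2),cv2.resize(b,(390,390),interpolation=2)]))
E
```

```text
top cover 60 [ 506.9 -253.8  129.7   87.7   22.8]
top cover 80 [ 506.9 -254.6  132.3   91.5   22.9]
top gasket 60 [477.5 248.9  90.8  51.3  15.3]
top gasket 80 [477.3 248.5  93.2  53.5  15.1]
scene cover 60 [ 511.1 -256.4  133.9   95.7   22.6]
scene cover 80 [ 510.4 -256.5  138.5  101.    22.6]
scene gasket 60 [479.6 249.7  91.4  52.6  15.4]
scene gasket 80 [479.6 249.9  94.4  56.9  15.1]
```

View pics/c.png

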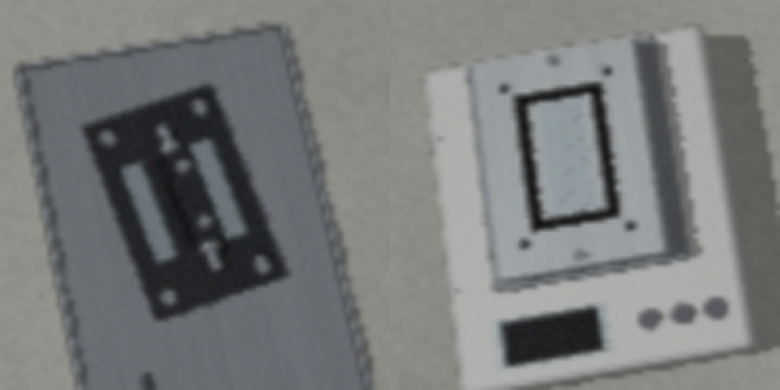

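Both views agree, and the sizes match. The cover is at about (508,-255) mm and 22.8°, the base at (478,249) mm and 15.2°. The tool's y axis is already at 112.1°, so almost no turn is needed. I move above the cover.

```bash
python3 -m creep '[{"dp":[-0.6,0.2,0],"twist":[0,0,0]},{"dp":[-0.6,0.2,0],"twist":[0,0,0]},{"dp":[-0.6,0.2,0],"twist":[0,0,0]},{"dp":[-0.6,0.2,0],"twist":[0,0,0]},{"dp":[-0.6,0.2,0],"twist":[0,0,0]},{"dp":[-0.6,0.2,0],"twist":[0,0,0]},{"dp":[-0.6,0.2,0],"twist":[0,0,0]},{"dp":[-0.6,0.2,0],"twist":[0,0,0]},{"dp":[-0.6,0.2,0],"twist":[0,0,0]},{"dp":[-0.6,0.2,0],"twist":[0,0,0]},{"dp":[-0.6,0.2,0],"twist":[0,0,0]},{"dp":[-0.6,0.2,0.2],"twist":[0,0,0]},{"dp":[0,0,0.4],"twist":[0,0,0]},{"dp":[0,0,0.4],"twist":[0,0,0]},{"dp":[0,0,0],"twist":[0,0,0]},{"dp":[0,0,0],"twist":[0,0,0]}]'
python3 - <<'E'
from h import *; from bench import r
c=r.calibration("wrist"); im=r.capture("wrist"); cv2.imwrite("pics/w1.png",im[:,:,::-1]); o=r.get_obs()
np.savez("w1.npz",**c); print({k:np.round(v,4).tolist() for k,v in c.items()},o["t"],np.round(o["position"],4),np.round(Rt(o).as_matrix(),3).tolist())
E
```

```text
t: 1.7
position: [0.4955, -0.2626, 0.1985]
tcp_rot: [-0.0, -0.192, 0.981, -0.0]
wrist_force: [0.5, -0.4, 0.4]
opening: 1.003
grasp_force: 0.0
{'mtx': [[297.3186, 0.0, 262.6704], [0.0, 297.3186, 195.1568], [0.0, 0.0, 1.0]], 'R': [[-0.377, 0.9262, -0.0006], [0.8902, 0.3625, 0.2759], [0.2558, 0.1035, -0.9612]], 't': [0.4298, -0.3683, 0.2323]} 1.75 [ 0.4959 -0.2628  0.1992] [[-0.926, -0.377, 0.001], [-0.377, 0.926, -0.001], [-0.0, -0.001, -1.0]]
```

View pics/w1.png

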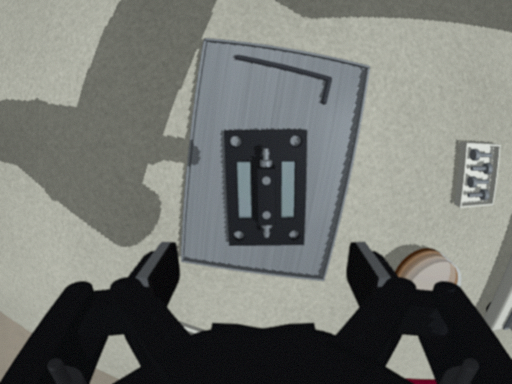

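The wrist view shows the cover at (265,187) px, its holes at about (236,141), (295,141), (239,235) and (294,234), and the fingers straddling it below.

```bash
cat > cov.py <<'E'
from h import *
def holes(im,c,name,box,z,zp,th=70):
    a,b,e,f=box; g=im[b:f,a:e].max(2); m=(g<th).astype(np.uint8)
    cs,hi=cv2.findContours(m,cv2.RETR_CCOMP,cv2.CHAIN_APPROX_NONE)
    i=max(range(len(cs)),key=lambda i:cv2.contourArea(cs[i])); q=cs[i][:,0]+[a,b]
    print("rect",rect(plane(c,q,zp,name)))
    for j,k in enumerate(cs):
        if hi[0][j][3]==i and cv2.contourArea(k)>8:
            mu=cv2.moments(k); p=np.array([mu["m10"],mu["m01"]])/mu["m00"]+[a,b]
            print(np.round(p,1),cv2.contourArea(k),np.round(plane(c,p,z,name)[0]*1000,1))
E
python3 - <<'E'
from cov import *
c=dict(np.load("w1.npz")); im=cv2.imread("pics/w1.png")
for th in(55,70,85): holes(im,c,"wrist",(215,122,315,252),.008,.011,th)
E
```

```text
rect [ 507.4 -254.5  131.2   86.5   22.9]
[293.  233.6] 77.0 [ 544.7 -204.3    8. ]
[238.1 234.2] 83.5 [ 569.4 -263.2    8. ]
[266.5 230.1] 131.5 [ 552.  -234.6    8. ]
[266.3 214.7] 87.5 [ 534.7 -242.     8. ]
[265.9 180.4] 99.0 [ 498.  -257.6    8. ]
[243.8 188.8] 893.0 [ 516.  -276.5    8. ]
[287.3 188.7] 895.0 [ 497.8 -232.     8. ]
[265.8 158.4] 210.5 [ 475.4 -266.9    8. ]
[294.4 140.1] 124.5 [ 445.4 -246.2    8. ]
[235.  140.5] 126.5 [ 469.8 -304.8    8. ]
rect [ 507.4 -254.6  132.2   87.9   22.8]
[237.9 234. ] 64.5 [ 569.3 -263.4    8. ]
[292.9 233.5] 59.0 [ 544.6 -204.4    8. ]
[266.5 230.2] 106.5 [ 552.2 -234.5    8. ]
[266.  214.5] 72.0 [ 534.6 -242.4    8. ]
[266.  180.1] 80.0 [ 497.7 -257.6    8. ]
[287.4 188.5] 845.5 [ 497.5 -232.1    8. ]
[243.9 189.3] 846.5 [ 516.4 -276.3    8. ]
[265.8 158.3] 182.0 [ 475.4 -267.     8. ]
[234.8 140.7] 107.5 [ 470.  -304.9    8. ]
[294.4 140. ] 102.0 [ 445.3 -246.2    8. ]
rect [ 507.7 -255.1  132.8   90.    22.9]
[292.4 233.7] 44.5 [ 545.1 -204.9    8. ]
[237.6 234. ] 51.0 [ 569.4 -263.7    8. ]
[266.6 230.2] 89.5 [ 552.2 -234.5    8. ]
[266.1 214.7] 63.5 [ 534.7 -242.2    8. ]
[265.9 180.4] 69.0 [ 497.9 -257.6    8. ]
[244.  189.1] 813.0 [ 516.3 -276.2    8. ]
[287.2 188.1] 809.5 [ 497.2 -232.4    8. ]
[265.9 158.4] 156.0 [ 475.5 -266.7    8. ]
[294.1 139.9] 81.5 [ 445.3 -246.6    8. ]
[234.4 140.5] 89.0 [ 470.  -305.3    8. ]
```

```bash
python3 -m creep '[{"dp":[-0.27,0.07,0],"twist":[0,0,-0.09]},{"dp":[0,0,0.4],"twist":[0,0,0]},{"dp":[0,0,0.4],"twist":[0,0,0]},{"dp":[0,0,0.4],"twist":[0,0,0]},{"dp":[0,0,0.4],"twist":[0,0,0]},{"dp":[0,0,0.4],"twist":[0,0,0]},{"dp":[0,0,0.4],"twist":[0,0,0]},{"dp":[0,0,0.4],"twist":[0,0,0]},{"dp":[0,0,0.3],"twist":[0,0,0]},{"dp":[0,0,0.1],"twist":[0,0,0]},{"dp":[0,0,0.0],"twist":[0,0,0]},{"dp":[0,0,0],"twist":[0,0,0]}]' -0.3
```

```text
t: 2.95
position: [0.5079, -0.2543, 0.0395]
tcp_rot: [0.001, -0.199, 0.98, -0.001]
wrist_force: [0.6, 0.3, 0.3]
opening: 0.348
grasp_force: 0.0
```

```bash
python3 -m creep '[{"dp":[0,0,0.06],"twist":[0,0,0]},{"dp":[0,0,0.06],"twist":[0,0,0]},{"dp":[0,0,0],"twist":[0,0,0]},{"dp":[0,0,0],"twist":[0,0,0]}]' -0.5; python3 -m creep '[{"dp":[0,0,0],"twist":[0,0,0]},{"dp":[0,0,0],"twist":[0,0,0]},{"dp":[0,0,0],"twist":[0,0,0]}]' -0.62
```

```text
t: 3.35
position: [0.5068, -0.2541, 0.0323]
tcp_rot: [0.0, -0.199, 0.98, -0.0]
wrist_force: [-0.8, 0.9, 1.5]
opening: 0.253
grasp_force: 0.0
t: 3.65
position: [0.507, -0.2542, 0.0325]
tcp_rot: [0.0, -0.199, 0.98, -0.0]
wrist_force: [-0.4, -0.1, 1.8]
opening: 0.202
grasp_force: 44.1
```

Grip force is 44 N, which is gentle enough. I lift.

```bash
python3 -m creep '[{"dp":[0,0,-0.05],"twist":[0,0,0]},{"dp":[0,0,-0.1],"twist":[0,0,0]},{"dp":[0,0,-0.2],"twist":[0,0,0]},{"dp":[0,0,-0.3],"twist":[0,0,0]},{"dp":[0,0,-0.4],"twist":[0,0,0]},{"dp":[0,0,-0.4],"twist":[0,0,0]},{"dp":[0,0,-0.4],"twist":[0,0,0]},{"dp":[0,0,-0.4],"twist":[0,0,0]},{"dp":[0,0,-0.2],"twist":[0,0,0]},{"dp":[0,0,-0.1],"twist":[0,0,0]},{"dp":[0,0,0],"twist":[0,0,0]}]'
python3 - <<'E'
from cov import *; from bench import r
c=r.calibration("wrist"); im=r.capture("wrist"); cv2.imwrite("pics/w2.png",im[:,:,::-1]); o=r.get_obs()
np.savez("w2.npz",**c); print(o["t"],np.round(o["position"],4),o["grasp_force"],np.round(o["torque"],3),Rt(o).as_matrix().round(4).tolist())
E
```

```text
t: 4.75
position: [0.5069, -0.254, 0.1601]
tcp_rot: [0.0, -0.199, 0.98, -0.0]
wrist_force: [-0.1, -0.9, -1.7]
opening: 0.203
grasp_force: 44.0
4.8 [ 0.5065 -0.2539  0.1592] 43.981541991233826 [ 0.046 -0.008  0.003] [[-0.921, -0.3896, -0.0007], [-0.3896, 0.921, 0.0006], [0.0005, 0.0008, -1.0]]
```

View pics/w2.png

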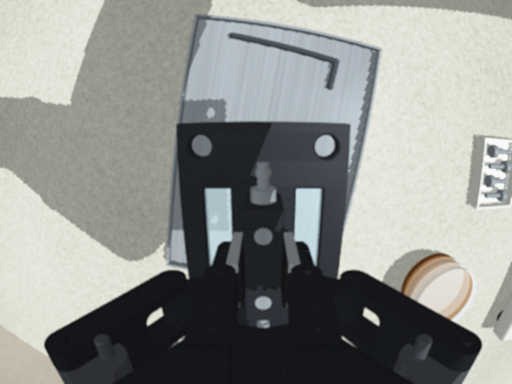

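The cover is lifted and hangs level, with its near holes at (201,146) and (325,146) px. I carry it to about 120 mm short of the base for a full view of it.

```bash
python3 -m creep '[{"dp":[-0.08,0.23,0],"twist":[0,0,0]},{"dp":[-0.15,0.45,0],"twist":[0,0,0]},{"dp":[-0.15,0.45,0],"twist":[0,0,0]},{"dp":[-0.15,0.45,0],"twist":[0,0,0]},{"dp":[-0.15,0.45,0],"twist":[0,0,0]},{"dp":[-0.15,0.45,0],"twist":[0,0,0]},{"dp":[-0.15,0.45,0],"twist":[0,0,0]},{"dp":[-0.15,0.45,0],"twist":[0,0,0]},{"dp":[-0.15,0.45,0],"twist":[0,0,0]},{"dp":[-0.15,0.45,0],"twist":[0,0,0]},{"dp":[-0.15,0.45,0],"twist":[0,0,0]},{"dp":[-0.15,0.45,0],"twist":[0,0,0]},{"dp":[-0.15,0.45,0],"twist":[0,0,0]},{"dp":[-0.15,0.45,0],"twist":[0,0,0]},{"dp":[-0.15,0.45,0],"twist":[0,0,0]},{"dp":[-0.15,0.45,0],"twist":[0,0,0]},{"dp":[-0.08,0.23,0],"twist":[0,0,0]}]'
python3 -m creep '[{"dp":[0,0,0],"twist":[0,0,0.2]},{"dp":[0,0,0],"twist":[0,0,0.3]},{"dp":[0,0,0],"twist":[0,0,0.3]},{"dp":[0,0,0],"twist":[0,0,0.1]},{"dp":[0,0,0],"twist":[0,0,0]},{"dp":[0,0,0],"twist":[0,0,0]},{"dp":[0,0,0],"twist":[0,0,0]}]'
python3 - <<'E'
from cov import *; from bench import r
c=r.calibration("wrist"); o=r.get_obs(); im=r.capture("wrist"); cv2.imwrite("pics/w3.png",im[:,:,::-1])
np.savez("w3.npz",p=o["position"],M=Rt(o).as_matrix(),**c); print(o["t"],np.round(o["position"],4),o["grasp_force"],Rt(o).as_matrix().round(4).tolist())
E
```

```text
t: 6.5
position: [0.4763, 0.1266, 0.1589]
tcp_rot: [-0.001, -0.2, 0.98, -0.0]
wrist_force: [0.5, -0.3, -1.7]
opening: 0.199
grasp_force: 44.1
t: 7.2
position: [0.4773, 0.1247, 0.1597]
tcp_rot: [-0.0, -0.132, 0.991, -0.0]
wrist_force: [-0.7, 0.6, -1.3]
opening: 0.201
grasp_force: 44.1
7.2 [0.4773 0.1247 0.1597] 44.08324599266052 [[-0.965, -0.2623, -0.0001], [-0.2623, 0.965, -0.0], [0.0001, -0.0, -1.0]]
```

View pics/w3.png

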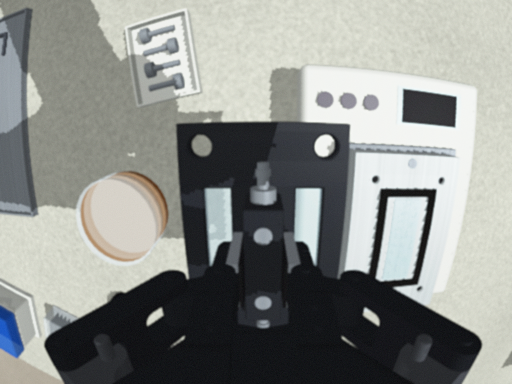

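The wrist view shows the gasket at (403,238) px, threads at (376,179), (441,181) and (419,289), and the cover's holes at (202,146) and (325,146).

```bash
cat > m3.py <<'E'
from cov import *
def blob(im,box,dark,th):
    a,b,e,f=box; g=im[b:f,a:e].max(2); m=((g<th) if dark else (g>th)).astype(np.uint8)
    cs,_=cv2.findContours(m,cv2.RETR_EXTERNAL,cv2.CHAIN_APPROX_NONE); k=max(cs,key=cv2.contourArea)
    mu=cv2.moments(k); return np.array([mu["m10"],mu["m01"]])/mu["m00"]+[a,b],k[:,0]+[a,b]
E
python3 - <<'E'
from m3 import *
d=np.load("w3.npz"); c={k:d[k] for k in("mtx","R","t")}; im=cv2.imread("pics/w3.png")
for th in(70,110):
    _,q=blob(im,(368,186,440,287),True,th); print("gasket",rect(plane(c,q,.07,"wrist")))
T=[]
for n,b in(("A",(370,173,383,185)),("B",(435,175,447,187)),("C",(413,284,425,295))):
    p,k=blob(im,b,True,110); X=plane(c,p,.068,"wrist")[0]*1000;T.append(X); print(n,p.round(1),len(k),X.round(1))
print(np.linalg.norm(T[0]-T[1]),np.linalg.norm(T[1]-T[2]),"centre",(T[0]+T[2])/2, "ang",np.degrees(np.arctan2(*(T[2]-T[1])[[1,0]])))
zu=d["p"][2]-.0295
def fit(k):  # 12 mm hole rim, upper face
    return np.array(cv2.fitEllipse(k)[0])
H=[]
for b in((186,132,217,160),(309,132,341,160)):
    p,k=blob(im,b,False,75); X=plane(c,p,zu+.004,"wrist")[0]*1000; H.append(X); print(p.round(1),len(k),X.round(1))
u=H[1]-H[0]; L=np.linalg.norm(u); u/=L; ux=np.array([u[1],-u[0],0]); ux*=np.sign(ux[0])
print(L,"cover angle",np.degrees(np.arctan2(ux[1],ux[0])),"centre",(H[0]+H[1])/2+54*ux,"tcp",d["p"])
E
```

```text
gasket [478.  249.6  93.1  54.   14.8]
gasket [478.  249.6  93.5  54.5  15.1]
A [375.1 178.9] 14 [434.  205.2  68. ]
B [440.7 180.1] 10 [417.3 266.7  68. ]
C [418.8 288.1] 7 [521.4 294.9  68. ]
63.74520739166244 107.8679987664378 centre [477.70743226 250.06601541  68.        ] ang 15.1371868798442
[201.5 145.2] 59 [434.1  80.3 134.2]
[324.  145.2] 63 [417.4 141.7 134.2]
63.66111232792741 cover angle 15.196949357112837 centre [477.87259811 125.16852812 134.22507335] tcp [0.47727295 0.12466753 0.15972507]
```

Sizes check out (64/108 mm), and the angles match at 15.15° and 15.2°. The remaining shift is (0, 124.7) mm.

```bash
python3 -m creep '[{"dp":[-0.04,0.15,0],"twist":[0,0,0]},{"dp":[-0.08,0.3,0],"twist":[0,0,0]},{"dp":[-0.08,0.3,0],"twist":[0,0,0]},{"dp":[-0.08,0.3,0],"twist":[0,0,0]},{"dp":[-0.08,0.3,0],"twist":[0,0,0]},{"dp":[-0.08,0.3,0],"twist":[0,0,0]},{"dp":[-0.08,0.3,0],"twist":[0,0,0]},{"dp":[-0.08,0.3,0],"twist":[0,0,0]},{"dp":[-0.05,0.15,0],"twist":[0,0,0]},{"dp":[0,0,0.1],"twist":[0,0,0]},{"dp":[0,0,0.2],"twist":[0,0,0]},{"dp":[0,0,0.2],"twist":[0,0,0]},{"dp":[0,0,0.2],"twist":[0,0,0]},{"dp":[0,0,0.1],"twist":[0,0,0]},{"dp":[0,0,0.1],"twist":[0,0,0]},{"dp":[0,0,0],"twist":[0,0,0]},{"dp":[0,0,0],"twist":[0,0,0]},{"dp":[0,0,0],"twist":[0,0,0]}]'
python3 - <<'E'
from cov import *; from bench import r
c=r.calibration("wrist"); o=r.get_obs(); im=r.capture("wrist")[:,:,::-1]; cv2.imwrite("pics/w4.png",im)
np.savez("w4.npz",p=o["position"],M=Rt(o).as_matrix(),**c); print(o["t"],np.round(o["position"],4),o["grasp_force"],Rt(o).as_matrix().round(4).tolist())
s=cv2.cvtColor(r.capture("scene"),cv2.COLOR_RGB2BGR); cv2.imwrite("pics/s4.png",s)
cv2.imwrite("pics/w4c.png",np.hstack([cv2.resize(im[90:290,140:380],None,fx=2,fy=2,interpolation=2),cv2.resize(s[70:170,200:320],(320,400),interpolation=2)]))
E
```

```text
t: 9.05
position: [0.4775, 0.2494, 0.1153]
tcp_rot: [0.0, -0.132, 0.991, 0.0]
wrist_force: [0.5, 0.7, -1.0]
opening: 0.204
grasp_force: 44.1
9.05 [0.4775 0.2494 0.1153] 44.073100090026855 [[-0.965, -0.2623, 0.0008], [-0.2623, 0.965, 0.0005], [-0.0009, 0.0003, -1.0]]
```

View pics/w4c.png

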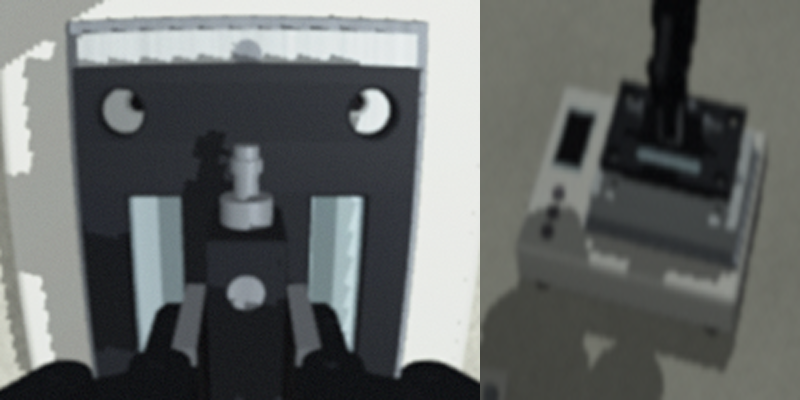

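The threads show through both near holes, at about (208,140) and (318,140) px, symmetric about the middle. I check the lateral error numerically, then lower the last 5 mm.

Run:
```python
from m3 import *
d=np.load("w4.npz"); c={k:d[k] for k in("mtx","R","t")}; im=cv2.imread("pics/w4.png")
zu=d["p"][2]-.0295; g=im.max(2)
print(g[128:160:2,188:216:2]); 
T=plane(c,[[208,140],[318.5,140.5]],.068,"wrist")*1000
# aligned prediction: threads in world from w3 measurement
a=np.radians(15.15); ux=np.array([np.cos(a),np.sin(a)]); uy=np.array([-ux[1],ux[0]])
print("threads seen",T.round(1),"from w3 [434.0 205.2],[417.3 266.7]")
# cover holes predicted from rigid grasp: offset cover-tcp=(0.6,0.5)
C=d["p"][:2]*1000+[.6,.5]; print("cover centre",C,"holes",C-54*ux-32*uy,C-54*ux+32*uy,"underside",zu)
# holes seen: rim outline of top face via dark plate, row/col extents
for b in((184,130,216,160),(310,130,342,160)):
    a0,b0,e,f=b; p,k=blob(im,b,False,75); h=cv2.convexHull(k.astype(np.float32)); p=np.array(cv2.minEnclosingCircle(h)[0]); print(p,plane(c,p,zu+.004,"wrist")[0]*1000)
```

```text
[[ 51  52  50  54  52  55  53  54  53  53  50  55  54  56]
 [ 50  50  53  50  51  53  54  53  51  53  57  53  55  55]
 [ 51  51  49  51  47  47  47  46  49  51  51  48  52  51]
 [ 49  49  45  42  55  79  77  68  59  46  51  51  50  52]
 [ 52  47  39  58 116 141 143 143 117  63  45  49  51  50]
 [ 48  40  49 114 143 146 144 140 112  50  29  45  53  49]
 [ 43  34  89 140 143 147 147 133  93  27  16  35  48  51]
 [ 42  39 116 143 145 143 146 135  99  30  18  21  43  51]
 [ 42  44 119 146 142 146 145 143 127  80  37  35  40  50]
 [ 39  35 122 143 142 143 144 148 143 136 124 110  57  48]
 [ 44  32  98 143 144 146 143 144 146 147 144 132  52  49]
 [ 43  32  57 131 144 143 145 144 146 146 147 121  46  48]
 [ 48  39  26  83 135 143 144 145 145 147 142  76  46  52]
 [ 48  44  31  33  74 117 135 142 142 136  93  44  50  49]
 [ 47  46  43  36  27  40  66  79  73  63  46  46  51  50]
 [ 49  49  47  49  40  38  35  35  39  46  47  51  47  47]]
threads seen [[433.9 204.4  68. ]
 [417.  267.5  68. ]] from w3 [434.0 205.2],[417.3 266.7]
cover centre [478.09493526 249.86555792] holes [434.33481121 204.86498522] [417.60860685 266.64066076] underside 0.08576864991396539
[202.08824158 144.6764679 ] [433.9595826  205.30461971  89.76864991]
[323.3888855 144.722229 ] [417.48304389 266.06903509  89.76864991]
```

```bash
python3 -m creep '[{"dp":[0,0,0.05],"twist":[0,0,0]},{"dp":[0,0,0.05],"twist":[0,0,0]},{"dp":[0,0,0],"twist":[0,0,0]},{"dp":[0,0,0],"twist":[0,0,0]},{"dp":[0,0,0],"twist":[0,0,0]},{"dp":[0,0,0],"twist":[0,0,0]},{"dp":[0,0,0],"twist":[0,0,0]}]'
```

```text
t: 9.85
position: [0.4772, 0.2492, 0.1099]
tcp_rot: [0.0, -0.132, 0.991, 0.0]
wrist_force: [-0.2, -0.2, -2.1]
opening: 0.197
grasp_force: 44.1
```

The holes and threads agree within about 0.5 mm, and the underside is about 10.4 mm above the gasket. I hand it in.

```bash
python3 -c "
from bench import r
print(r.sign_off())"
```

```text
the job is handed in; nothing more can be done
None
```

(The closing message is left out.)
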